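# Roll the reed tube into its cradle

## Task

With the fingertips, roll the brass tube sideways along the credenza, up the low ramp and into the V-groove of the walnut cradle, then gently push it endways along the groove until its far end meets the steel stop plate. Let it roll over and over rather than dragging it, never pinch or lift it, and leave everything else on the slab where it stands.

Things in the scene. Friction and masses are not known exactly. Their poses are not given: they have to be found in the camera images.
- tube: closed brass tube of diffuser reeds, black end caps and a black line along its side: a round bar 36 mm in diameter, 130 mm long, about 0.35 kg, lying on the slab to the right (-y) of the cradle. Origin at its centre, on its axis (18 mm above the slab); x is its axis, y and z turn as it rolls. It rolls freely and can run a little ahead of what pushes it.
- cradle: walnut cradle fixed to the slab, 170 mm long (x = -85 to +85 mm), with a 120-degree V-groove. Origin at slab level, at mid-length, below the bottom of the groove; x runs along the groove towards the stop (away from the robot), y to the left, z up. Groove bottom: y = 0, z = 2.5 mm. Behind it a back wall 34 mm high, y = +24 to +36 mm. The groove's -x end is open.
- cradle_lip (a point): mid-length of the lip between ramp and groove: cradle y = -16 mm, z = 12 mm. The ramp, as long as the cradle, rises evenly from slab level at cradle y = -91 mm to this lip; beyond it the groove falls to its bottom and rises again to 12 mm at y = +16 mm.
- cradle_stop (a point): face of the steel stop plate at the groove's +x end, on the axis of a seated tube: cradle x = +85 mm, z = 23 mm. The plate is 40 mm high and spans cradle y = -24 to +36 mm.
- cradle_home (a point): where the tube's centre belongs: seated in the groove with its far end against the stop (cradle x = +20, y = 0, z = 23 mm).
- trinket_box: press-button stainless trinket box, shut, 92 x 122 x 54 mm, beyond the work; origin under its centre. Leave alone.
- diffuser: frosted glass diffuser jar with its stopper in, 82 mm in diameter, 127 mm tall, to the right; origin under its centre. Leave alone.
- catchall: black ceramic catchall dish, 140 mm in diameter, 30 mm high, to the right; origin under its centre. Leave alone.
- shoehorn: wooden shoehorn lying flat, about 325 mm long (along its x), 42 mm wide, 8 mm high, to the left; origin under its centre. Leave alone.
- remote: white plastic garage remote, 38 x 64 x 13 mm, beyond the cradle; origin under its centre. Leave alone.
- glasses_case: brown glasses case, 70 x 160 x 50 mm, near left; origin under its centre. Leave alone.
Mind the look-alikes: they are no part of the job. Leave any blue or orange look-alike of the tube alone.

How it is judged:
On the way, in this order (a step that is already met when the one before it is completed fails the run):
1. the tube has rolled at least about a third of a turn from its start while still on the slab, before the ramp (angle between tube's own z axis and vertical above 2 rad and y of tube in the frame of cradle below -0.08 m).
2. the tube lies in the V-groove (y of tube in the frame of cradle between -0.004 and 0.004 m and z of tube in the frame of cradle between 0.0205 and 0.0265 m and angle between the x axis of tube and the x axis of cradle, either way round below 0.06 rad), for 0.2 s.
At the end, for the whole second after the job is handed in: the tube lies at rest in the V-groove (centre within 4 mm of the groove's middle and 3 mm of its seated height, axis within 0.06 rad) with its far end within 4.5 mm of the stop plate, and is let go (all of step 2 and x of tube in the frame of cradle between 0.0155 and 0.0235 m and linear speed of tube below 0.01 m/s and angular speed of tube below 0.3 rad/s); the robot touches nothing.
It fails at once if the tube is lifted clear (centre over 45 mm above the slab) or tipped up on end by more than 0.3 rad (height (world z) of tube above 0.045 m or angle between tube's own x axis and vertical below 1.27 rad or angle between tube's own x axis and vertical above 1.87 rad).
It fails at once if the tube is pinched or pressed hard (over 35 N from the fingers) (contact force between the fingers and tube above 35 N).
It fails at once if another thing on the slab is shifted by more than 15 mm (distance of any of trinket_box, diffuser, catchall, shoehorn, remote, glasses_case from where it was at the start of the episode above 0.015 m).
It also fails if it takes over 54 s, if anything falls off the work surface, if the arm or the gripper's body presses on something with over 40 N, if the wrist force passes 120 N, or if a joint passes its speed limit or range.

## Robot

A 6-joint arm with a two-finger parallel gripper is mounted at the origin on the work surface. World frame = base frame: x ahead of the robot, y to its left, z up, the work surface at z = 0. Lengths are in m, angles in rad, forces in N, time in s.
With the tool pointing down it reaches from about 0.35 to 0.85 m from the base axis. Payload 8.1 kg.
Tool frame: the origin (TCP) lies at the very end of the fingers, on their centre line; the grasp point (between the pads) lies 19 mm behind it; x points along the fingers, y is the direction in which the jaws open and shut, and the axes are right-handed (so a half turn about x gives the same grasp; the last joint's range is limited). The gripper opens to 93 mm and grips with 3 to 60 N. Pads are 15 mm wide; open, the fingers measure 128 mm over their backs; the gripper's body (75 mm by 188 mm) begins 65 mm behind the grasp point.
Start: joints at [1.067, 0.13, 1.488, -0, 1.523, -0.085], TCP at [0.244, 0.548, 0.219] pointing down, gripper open.
Joint ranges: [-2.96, 2.96], [-0.89, 2.26], [0.02, 2.5], [-1.34, 4.48], [0, 2.73], [-2.66, 2.66]. Speed limits (rad/s): [2.39, 2.39, 2.79, 3.14, 3.14, 3.14].

## Interface

Orientations are given as a rotation vector (axis times angle).
In Python, from plant import * gives the robot as it stands. The module is installed in compiled form; this text tells all that it offers.
- The arm moves only by the tool apply_moves, never from a script. Its argument "series" is a list of rows, each an object with "jaw": the gripper's target within -1 to 1 (shut at 1, half-way at 0, fully open at -1); "linear": the shift along the tool's x, y, z normalised to -1 to 1, where 1 is 0.6 m, a list of three; "roll": the turn about the tool's x normalised to -1 to 1, where 1 is 30 degrees. A call has 1 to 20 rows; each row is the pose to reach, as a shift and turn from the pose measured when the call began, along the tool's axes at that moment; what a row does not reach only later rows make up. A row lasts 1/8 s, in which the tool goes at most 62.5 mm and 10.7 degrees, less where a joint would pass 70% of its speed; a pose out of reach is approached as far as the arm can. A call with a number of a shift or a turn outside -1 to 1 is refused whole. A call with a gripper value outside its range is refused whole. The fingers move at their own pace and stop on an object; "force" is the grip in N (left out, the last holds). Time passes only in rows, so rows that repeat a pose let the fingers close. It gives the time, the measured TCP pose, the force and the opening at its end, in the units of the state.
- read_state(): the state, without advancing time (a new reading comes with each control period).
- read_camera(name): name is "scene" or "side" or "wrist"; returns a dict with "pixels" (420x560x3 uint8, blue, green, red), "intrinsics" (3x3 intrinsics, pixels), "rvec" (rotation vector, rad) and "tvec" (3), from world to camera coordinates, as OpenCV has them; the wrist camera has in their place "tool_from_camera" (4x4, takes a point from camera to tool coordinates, whose origin is the TCP and whose axes are the tool frame's). Camera axes: x right, y down, z forward; pixel columns grow to the right and rows downward; lengths in m; the calibration is good to about 2 mm. A picture is of the moment at which its call begins: read the wrist's pose just before it. There is no depth.
- close_job(): hands the job in, once; it reports no verdict.
The state is a dict: "t": time; "q": joint angles; "dq": joint speeds; "joint_torque": joint torques, N m; "tool_pos": TCP position; "orientation": TCP orientation; "force": force on the tool from outside, world axes, zero at the start; "wrist_torque": the same for the moment, N m; "opening": finger opening in m.
Only numpy, scipy, OpenCV 4.12 (cv2) and the standard library are available. Lean on these libraries where they do the work, as an engineer would, in place of code of your own. Each camera call takes 0.05 s, during which the arm holds its last target. There are 200 camera calls.

## Working session

There is one attempt and no reset: what is moved stays moved. The work goes in short steps, Python scripts to look and compute and a tool call to move; the robot and the scene stay as the last step left them, time stands still between calls to the robot, and variables do not carry over. Pictures are saved under pics/ and viewed, about 8 in all and at most 12, crops included, and the job is handed in when it is done.

Besides the shell and the picture viewer there is one more tool, called after "Request:" in YAML: its name, and indented under it one key for each argument. apply_moves: Moves the arm, as the interface text tells. Its arguments: {"type":"object","properties":{"series":{"type":"array"},"force":{"type":"number"}},"required":["series"]}

```bash
mkdir -p pics; cat > h.py <<'E'
from plant import *
import numpy as np, cv2
def cam(n):
    s=read_state(); c=read_camera(n); img=c["pixels"]; K=np.array(c["intrinsics"])
    if n=="wrist":
        R=cv2.Rodrigues(np.array(s["orientation"],float))[0]; T=np.eye(4); T[:3,:3]=R; T[:3,3]=s["tool_pos"]
        W=T@np.array(c["tool_from_camera"]); W=np.linalg.inv(W)
    else:
        W=np.eye(4); W[:3,:3]=cv2.Rodrigues(np.array(c["rvec"],float))[0]; W[:3,3]=np.array(c["tvec"]).ravel()
    return img,K,W
def ray(K,W,uv,z):
    R=W[:3,:3]; o=-R.T@W[:3,3]; d=R.T@np.linalg.inv(K)@np.array([uv[0],uv[1],1.]); return o+d*(z-o[2])/d[2]
def proj(K,W,p):
    q=K@(W[:3,:3]@np.array(p)+W[:3,3]); return q[:2]/q[2]
def show():
    s=read_state(); R=cv2.Rodrigues(np.array(s["orientation"],float))[0]
    print(s["t"],np.round(s["tool_pos"],4),np.round(R,3).tolist(),np.round(s["force"],1),s["opening"],np.round(s["q"],3))
E
python3 - <<'E'
from h import *
show()
for n in("scene","side"):
    i,K,W=cam(n); cv2.imwrite(f"pics/{n}1.png",i); np.savez(f"{n}.npz",K=K,W=W); print(n,-W[:3,:3].T@W[:3,3],W[:3,:3].round(2).tolist(),K.round(1).tolist())
E
```

```text
0.0 [0.2437 0.5477 0.2176] [[-0.001, 0.407, 0.914], [-0.002, 0.914, -0.407], [-1.0, -0.002, -0.0]] [-0.2 -0.6 -0.1] 0.0928707449664972 [ 1.067  0.131  1.489  0.     1.523 -0.085]
scene [ 1.21696867 -0.27981414  0.78358062] [[0.42, 0.91, -0.02], [0.65, -0.31, -0.7], [-0.64, 0.28, -0.72]] [[408.3, 0.0, 278.2], [0.0, 408.3, 215.2], [0.0, 0.0, 1.0]]
side [ 0.05519004 -0.65182702  0.99705276] [[0.79, -0.62, 0.01], [-0.46, -0.59, -0.67], [0.42, 0.52, -0.75]] [[479.2, 0.0, 276.0], [0.0, 479.2, 207.5], [0.0, 0.0, 1.0]]
```

View pics/scene1.png

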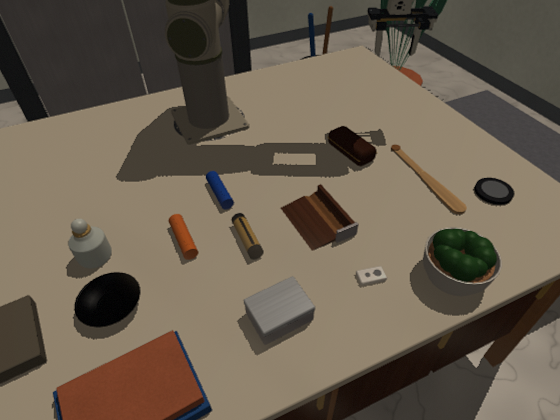

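View pics/side1.png

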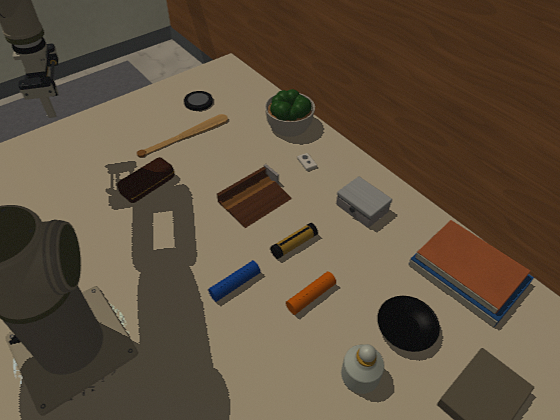

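Candidates for the tube are the blue bar at scene (219,190), the orange bar at (182,236), and the brass bar with black caps and a line at (247,235). I choose the brass one and will check it in a close crop.

```bash
python3 - <<'E'
import cv2,numpy as np
a=cv2.imread("pics/scene1.png")[175:265,215:375]; b=cv2.imread("pics/side1.png")[155:265,205:335]
a=cv2.resize(a,None,fx=5,fy=5,interpolation=cv2.INTER_CUBIC)[:,:800]
b=cv2.resize(b,None,fx=5,fy=5,interpolation=cv2.INTER_CUBIC)
cv2.imwrite("pics/c1.png",a);cv2.imwrite("pics/c2.png",b)
E
```

```text
(no output)
```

View pics/c1.png

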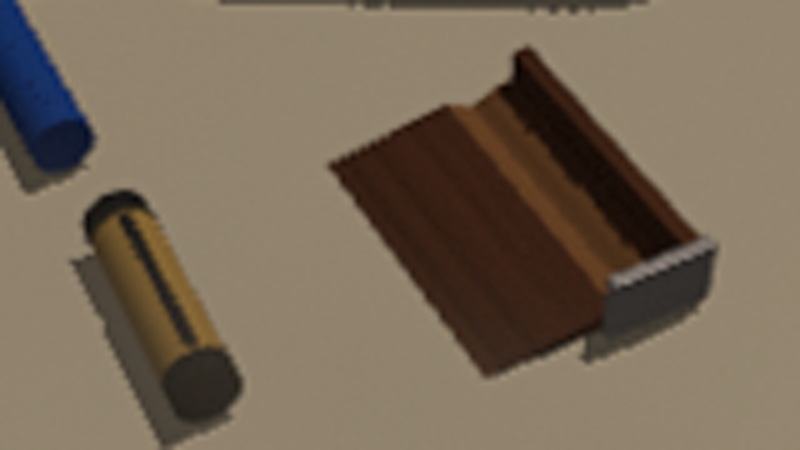

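View pics/c2.png

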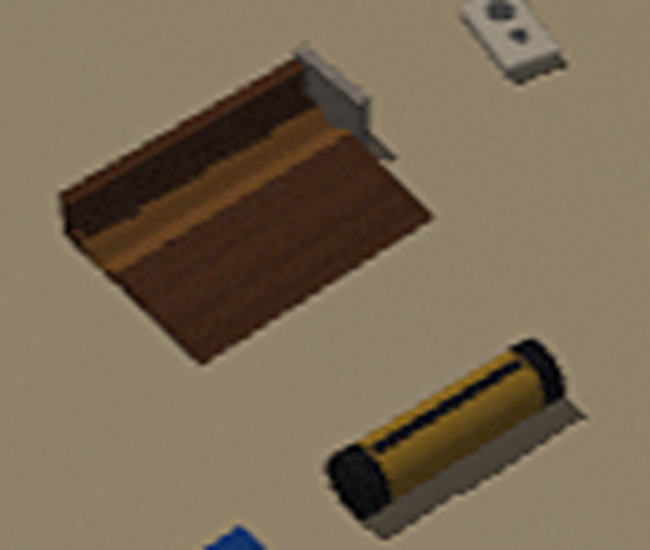

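```bash
cat > fit.py <<'E'
from h import *
from scipy.optimize import least_squares
S=np.load("scene.npz");D=np.load("side.npz")
c1=lambda p:(np.array(p)+.5)/5-.5+[215,175]; c2=lambda p:(np.array(p)+.5)/5-.5+[205,155]
P=[(-85,-91,0),(85,-91,0),(-85,-16,12),(85,-16,12),(-85,36,34)]
A=[(330,165),(488,376),(450,105),(605,293),(530,47)]; B=[(203,363),(433,215),(115,270),(345,133),(63,193)]
def w(v,p):
    c,s=np.cos(v[2]),np.sin(v[2]); x,y,z=np.array(p)/1000; return [v[0]+c*x-s*y,v[1]+s*x+c*y,z]
def f(v): return np.concatenate([proj(C["K"],C["W"],w(v,p))-g(a) for C,g,L in((S,c1,A),(D,c2,B)) for p,a in zip(P,L)])
r=least_squares(f,[.55,.1,0]); print("cradle",r.x,r.fun.round(1))
far=ray(S["K"],S["W"],c1((203,385)),.018); near=ray(D["K"],D["W"],c2((360,482)),.018)
d=far-near; print("tube",far,near,(far+near)/2,np.linalg.norm(d),np.arctan2(d[1],d[0]))
c,s=np.cos(r.x[2]),np.sin(r.x[2]); R=np.array([[c,s],[-s,c]])
for p in(far,near,(far+near)/2): print("in cradle",R@(p[:2]-r.x[:2]))
for n,u,C in(("blue_s",(225,206),S),("orange_s",(190,255),S),("box",(279,320),S),("blue_near_side",(214,293),D),("blue_far_side",(257,268),D)): print(n,ray(C["K"],C["W"],u,.018), R@(ray(C["K"],C["W"],u,.018)[:2]-r.x[:2]))
E
python3 fit.py
```

```text
cradle [0.57712805 0.13442415 0.04870712] [-0.6  0.4 -0.3  1.1 -0.5  0.2  2.4  3.6  0.  -0.2 -1.2  1.1 -0.2  0.6
 -0.7  0.8  0.2 -0.2 -2.2  0.3]
tube [ 0.62254442 -0.0841311   0.018     ] [ 0.51067254 -0.08414473  0.018     ] [ 0.56660848 -0.08413791  0.018     ] 0.11187188874953637 0.00012181675616070552
in cradle [ 0.03472153 -0.22050728]
in cradle [-0.07701835 -0.21507409]
in cradle [-0.02114841 -0.21779069]
blue_s [ 0.44250932 -0.097716    0.018     ] [-0.14576149 -0.22531054]
orange_s [ 0.56496911 -0.22963485  0.018     ] [-0.02986977 -0.36303525]
box [ 0.81395261 -0.10891778  0.018     ] [ 0.2246959  -0.25458382]
blue_near_side [ 0.31784109 -0.09040095  0.018     ] [-0.26992571 -0.21193434]
blue_far_side [ 0.44045842 -0.09544033  0.018     ] [-0.14769916 -0.22293773]
```

```bash
cat >> fit.py <<'E'
m=np.ones(20,bool); m[[6,7,18,19]]=0
r=least_squares(lambda v:f(v)[m],[.55,.1,0]); print("cradle",r.x,r.fun.round(1))
t=np.linspace(0,2*np.pi,60)
def ext(v,C):
    q=np.array([proj(C["K"],C["W"],w(v,(x,18*np.cos(a),18+18*np.sin(a)))) for x in(-65,65) for a in t])
    return np.array([q[:,1].min(),q[:,0].min(),q[:,1].max(),q[:,0].max()])
m1=np.array([c1((115,190))[1],c1((84,218))[0],c1((200,423))[1],c1((242,385))[0]])
m2=np.array([c2((530,338))[1],c2((326,475))[0],c2((365,520))[1],c2((566,380))[0]])
k=least_squares(lambda v:np.r_[ext(v,S)-m1,ext(v,D)-m2],[.566,-.084,0.],x_scale=[.01,.01,.1],diff_step=1e-3); print("tube",k.x,k.fun.round(1))
c,s=np.cos(r.x[2]),np.sin(r.x[2]); R=np.array([[c,s],[-s,c]]); print(R@(k.x[:2]-r.x[:2]))
E
python3 fit.py | tail -3
```

```text
0.2 -0.6]
tube [ 0.56666398 -0.08411339 -0.01937679] [ 0.8 -0.   0.5  0.1  0.4 -0.5  0.1 -0.4]
[-0.02257927 -0.2186064 ]
```

```bash
python3 fit.py | sed -n '/^cradle/p'
```

```text
cradle [0.57712805 0.13442415 0.04870712] [-0.6  0.4 -0.3  1.1 -0.5  0.2  2.4  3.6  0.  -0.2 -1.2  1.1 -0.2  0.6
cradle [0.57795599 0.13536571 0.05151854] [-0.2  0.6  0.4  1.2 -0.2  0.3  0.4 -0.1 -1.   0.7 -0.1  0.2 -0.6  0.5
```

Request:
apply_moves:
  series:
    - {"jaw":-0.29,"linear":[-0.05,-0.646,0.877],"roll":1}
    - {"jaw":-0.29,"linear":[-0.05,-0.646,0.877],"roll":1}
    - {"jaw":-0.29,"linear":[-0.05,-0.646,0.877],"roll":1}
    - {"jaw":-0.29,"linear":[-0.05,-0.646,0.877],"roll":1}
    - {"jaw":-0.29,"linear":[-0.05,-0.646,0.877],"roll":1}
    - {"jaw":-0.29,"linear":[-0.05,-0.646,0.877],"roll":1}
    - {"jaw":-0.29,"linear":[-0.05,-0.646,0.877],"roll":1}
    - {"jaw":-0.29,"linear":[-0.05,-0.646,0.877],"roll":1}
    - {"jaw":-0.29,"linear":[-0.05,-0.646,0.877],"roll":1}
    - {"jaw":-0.29,"linear":[-0.05,-0.646,0.877],"roll":1}
    - {"jaw":-0.29,"linear":[-0.05,-0.646,0.877],"roll":1}
    - {"jaw":-0.29,"linear":[-0.05,-0.646,0.877],"roll":1}
    - {"jaw":-0.29,"linear":[-0.05,-0.646,0.877],"roll":1}

```text
t: 1.72
tool_pos: [0.5664, -0.0198, 0.2478]
orientation: [0.734, 1.444, -0.737]
force: [0.1, 0.7, 0.6]
opening: 0.0601
```

Request:
apply_moves:
  series:
    - {"jaw":-0.29,"linear":[0,0,0],"roll":1}
    - {"jaw":-0.29,"linear":[0,0,0],"roll":1}
    - {"jaw":-0.29,"linear":[0,0,0],"roll":1}
    - {"jaw":-0.29,"linear":[0,0,0],"roll":1}

```text
t: 2.22
tool_pos: [0.5659, -0.0184, 0.2478]
orientation: [1.128, 1.259, -1.131]
force: [0.0, -0.4, -0.9]
opening: 0.0597
```

```bash
python3 - <<'E'
from h import *
show(); i,K,W=cam("wrist"); np.savez("wrist.npz",K=K,W=W); cv2.imwrite("pics/w1.png",i)
E
```

```text
2.225 [ 0.5659 -0.0184  0.2478] [[-0.002, 0.994, 0.107], [-0.001, 0.107, -0.994], [-1.0, -0.002, 0.0]] [ 0.  -0.4 -0.9] 0.05970445590641766 [-1.220e-01  3.000e-02  1.541e+00 -1.000e-03  1.572e+00 -2.300e-01]
```

View pics/w1.png

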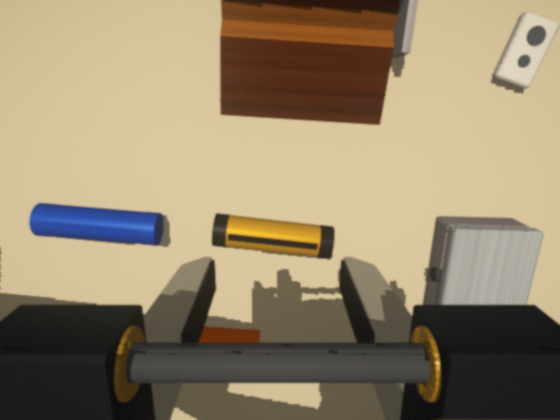

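The wrist view confirms the brass tube, with ends at about (215,230) and (333,241). The ramp foot corners are at (221,113) and (381,124), and the lip runs (221,36) to (393,46). I'll compare these with the fit.

```bash
python3 - <<'E'
from h import *
D=np.load("wrist.npz");K,W=D["K"],D["W"]
v=(.578,.1354,.0515);c,s=np.cos(v[2]),np.sin(v[2]);R=np.array([[c,s],[-s,c]])
for n,u,z in(("footN",(221,113),0),("footF",(381,124),0),("lipN",(221,36),.012),("lipF",(393,46),.012),("tubeN",(214,230),.018),("tubeF",(333,241),.018),("orange",(260,330),.02)):
    p=ray(K,W,u,z); print(n,p.round(4),(R@(p[:2]-v[:2])).round(4))
E
```

```text
footN [0.4979 0.0416 0.    ] [-0.0848 -0.0895]
footF [0.6682 0.0486 0.    ] [ 0.0856 -0.0914]
lipN [0.495  0.1145 0.012 ] [-0.084  -0.0166]
lipF [0.6628 0.1235 0.012 ] [ 0.084  -0.0163]
tubeN [ 0.5008 -0.0834  0.018 ] [-0.0884 -0.2146]
tubeF [ 0.6337 -0.0821  0.018 ] [ 0.0444 -0.2201]
orange [ 0.5633 -0.2036  0.02  ] [-0.0321 -0.3378]
```

Request:
apply_moves:
  series:
    - {"jaw":-0.29,"linear":[0,-0.013,0.1745],"roll":0.107}
    - {"jaw":-0.29,"linear":[0.1,-0.013,0.1745],"roll":0.107}
    - {"jaw":-0.29,"linear":[0.2,-0.013,0.1745],"roll":0.107}
    - {"jaw":-0.29,"linear":[0.3,-0.013,0.1745],"roll":0.107}
    - {"jaw":-0.29,"linear":[0.36,-0.013,0.1745],"roll":0.107}
    - {"jaw":-0.29,"linear":[0.393,-0.013,0.1745],"roll":0.107}
    - {"jaw":-0.29,"linear":[0.393,-0.013,0.1745],"roll":0.107}

```text
t: 3.15
tool_pos: [0.5685, -0.1231, 0.0113]
orientation: [1.166, 1.238, -1.171]
force: [0.4, -0.3, 0.0]
opening: 0.0597
```

```bash
python3 - <<'E'
from h import *
show()
E
```

```text
3.15 [ 0.5685 -0.1231  0.0113] [[-0.004, 0.998, 0.056], [-0.0, 0.056, -0.998], [-1.0, -0.004, -0.0]] [ 0.4 -0.3  0. ] 0.0596571176472949 [-3.010e-01  2.800e-01  1.715e+00 -1.000e-03  1.150e+00 -3.560e-01]
```

Request:
apply_moves:
  series:
    - {"jaw":-0.29,"linear":[0,0,-0.005],"roll":0}
    - {"jaw":-0.29,"linear":[0,0,-0.01],"roll":0}
    - {"jaw":-0.29,"linear":[0,0,-0.015],"roll":0}
    - {"jaw":-0.29,"linear":[0,0,-0.02],"roll":0}
    - {"jaw":-0.29,"linear":[0,0,-0.025],"roll":0}
    - {"jaw":-0.29,"linear":[0,0,-0.03],"roll":0}
    - {"jaw":-0.29,"linear":[0,0,-0.035],"roll":0}
    - {"jaw":-0.29,"linear":[0,0,-0.04],"roll":0}
    - {"jaw":-0.29,"linear":[0,0,-0.045],"roll":0}
    - {"jaw":-0.29,"linear":[0,0,-0.05],"roll":0}
    - {"jaw":-0.29,"linear":[0,0,-0.055],"roll":0}
    - {"jaw":-0.29,"linear":[0,0,-0.06],"roll":0}
    - {"jaw":-0.29,"linear":[0,0,-0.065],"roll":0}
    - {"jaw":-0.29,"linear":[0,0,-0.07],"roll":0}
    - {"jaw":-0.29,"linear":[0,0,-0.075],"roll":0}
    - {"jaw":-0.29,"linear":[0,0,-0.08],"roll":0}
    - {"jaw":-0.29,"linear":[0,0,-0.085],"roll":0}
    - {"jaw":-0.29,"linear":[0,0,-0.09],"roll":0}

```text
t: 5.4
tool_pos: [0.5655, -0.069, 0.0113]
orientation: [1.166, 1.238, -1.171]
force: [-0.4, -0.8, 0.7]
opening: 0.0599
```

```bash
python3 - <<'E'
from h import *
show(); i,K,W=cam("wrist"); np.savez("wrist.npz",K=K,W=W)
j,K,W=cam("side"); j=cv2.resize(j[150:270,190:340],None,fx=3.5,fy=3.5)
o=np.zeros((420,1085,3),np.uint8); o[:,:560]=i; o[:,560:]=j[:420,:525]; cv2.imwrite("pics/p2.png",cv2.resize(o,None,fx=.73,fy=.73)) 
E
```

```text
5.4 [ 0.5655 -0.069   0.0113] [[-0.004, 0.998, 0.056], [-0.0, 0.056, -0.998], [-1.0, -0.004, -0.0]] [-0.4 -0.8  0.7] 0.059919209962305285 [-2.110e-01  2.510e-01  1.750e+00 -1.000e-03  1.144e+00 -2.660e-01]
```

View pics/p2.png

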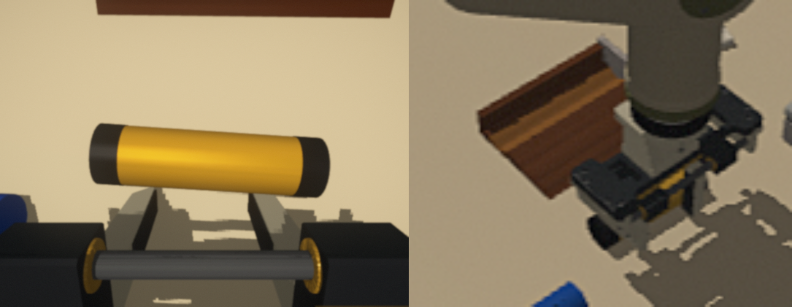

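The line is no longer visible, so the tube has rolled. It appears yawed to the fingers: left end at about (125,210), right end at about (451,230) in full wrist pixels.

```bash
cat > meas.py <<'E'
from h import *
import sys
D=np.load("wrist.npz");K,W=D["K"],D["W"]
v=(.578,.1354,.0515);c,s=np.cos(v[2]),np.sin(v[2]);R=np.array([[c,s],[-s,c]])
a=list(map(float,sys.argv[1:])); z=a[4]
P=[R@(ray(K,W,a[i:i+2],z)[:2]-v[:2]) for i in(0,2)]; d=P[1]-P[0]
print("ends",*P,"mid",(P[0]+P[1])/2,"len",np.linalg.norm(d),"yaw rel",np.arctan2(d[1],d[0]),"TCP",R@(np.array(read_state()["tool_pos"])[:2]-v[:2]))
E
python3 meas.py 125 210 451 230 .018
```

```text
ends [-0.09118492 -0.16941035] [ 0.05290431 -0.1779817 ] mid [-0.01914031 -0.17369603] len 0.14434393670801948 yaw rel -0.059416381534225654 TCP [-0.02310274 -0.20319538]
```

Request:
apply_moves:
  series:
    - {"jaw":-0.29,"linear":[0,0,-0.006],"roll":0}
    - {"jaw":-0.29,"linear":[0,0,-0.012],"roll":0}
    - {"jaw":-0.29,"linear":[0,0,-0.019],"roll":0}
    - {"jaw":-0.29,"linear":[0,0,-0.026],"roll":0}
    - {"jaw":-0.29,"linear":[0,0,-0.033],"roll":0}
    - {"jaw":-0.29,"linear":[0,0,-0.04],"roll":0}
    - {"jaw":-0.29,"linear":[0,0,-0.047],"roll":0}
    - {"jaw":-0.29,"linear":[0,0,-0.054],"roll":0}
    - {"jaw":-0.29,"linear":[0,0,-0.061],"roll":0}
    - {"jaw":-0.29,"linear":[0,0,-0.068],"roll":0}
    - {"jaw":-0.29,"linear":[0,0,-0.075],"roll":0}
    - {"jaw":-0.29,"linear":[0,0,-0.082],"roll":0}
    - {"jaw":-0.29,"linear":[0,0,-0.089],"roll":0}
    - {"jaw":-0.29,"linear":[0,0,-0.096],"roll":0}
    - {"jaw":-0.29,"linear":[0,0,-0.103],"roll":0}
    - {"jaw":-0.29,"linear":[0,0,-0.11],"roll":0}
    - {"jaw":-0.29,"linear":[0,0,-0.117],"roll":0}
    - {"jaw":-0.29,"linear":[0,0,-0.124],"roll":0}
    - {"jaw":-0.29,"linear":[-0.001,0,-0.131],"roll":0}
    - {"jaw":-0.29,"linear":[-0.002,0,-0.138],"roll":0}

```text
t: 8.0
tool_pos: [0.5611, 0.0138, 0.0128]
orientation: [1.166, 1.237, -1.171]
force: [0.1, -3.3, 3.3]
opening: 0.0597
```

```bash
python3 - <<'E'
from h import *
show(); i,K,W=cam("wrist"); np.savez("wrist.npz",K=K,W=W); cv2.imwrite("pics/w3.png",i)
E
```

```text
8.0 [0.5611 0.0138 0.0128] [[-0.003, 0.998, 0.056], [-0.001, 0.056, -0.998], [-1.0, -0.004, 0.0]] [ 0.1 -3.3  3.3] 0.059708399935823275 [-6.600e-02  2.280e-01  1.775e+00 -1.000e-03  1.143e+00 -1.220e-01]
```

View pics/w3.png

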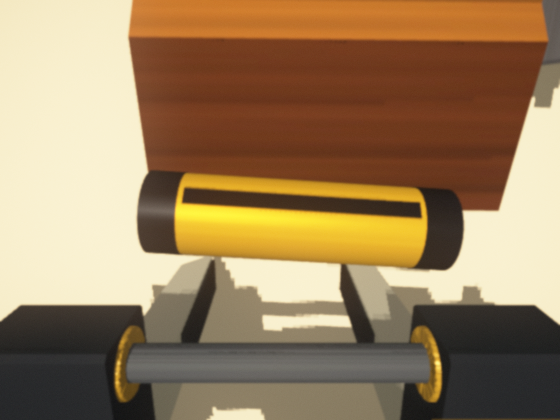

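Request:
apply_moves:
  series:
    - {"jaw":-0.29,"linear":[-0.001,0,-0.006],"roll":0}
    - {"jaw":-0.29,"linear":[-0.002,0,-0.012],"roll":0}
    - {"jaw":-0.29,"linear":[-0.003,0,-0.018],"roll":0}
    - {"jaw":-0.29,"linear":[-0.004,0,-0.024],"roll":0}
    - {"jaw":-0.29,"linear":[-0.005,0,-0.03],"roll":0}
    - {"jaw":-0.29,"linear":[-0.006,0,-0.036],"roll":0}
    - {"jaw":-0.29,"linear":[-0.007,0,-0.042],"roll":0}
    - {"jaw":-0.29,"linear":[-0.008,0,-0.048],"roll":0}

```text
t: 9.05
tool_pos: [0.5613, 0.0414, 0.0193]
orientation: [1.166, 1.233, -1.17]
force: [0.5, -10.2, 9.2]
opening: 0.0599
```

```bash
python3 meas.py 140 211 461 229 .018; python3 - <<'E'
from h import *
show(); i,K,W=cam("wrist"); np.savez("wrist.npz",K=K,W=W); cv2.imwrite("pics/w4.png",i)
E
```

```text
ends [-0.08533955 -0.08742297] [ 0.05793912 -0.09514676] mid [-0.01370021 -0.09128486] len 0.14348669769494746 yaw rel -0.0538553544173337 TCP [-0.02156507 -0.09299146]
9.05 [0.5613 0.0414 0.0193] [[-0.0, 0.998, 0.055], [-0.003, 0.055, -0.998], [-1.0, -0.0, 0.003]] [  0.5 -10.2   9.2] 0.059863852255800154 [-0.016  0.219  1.771 -0.003  1.151 -0.07 ]
```

View pics/w4.png

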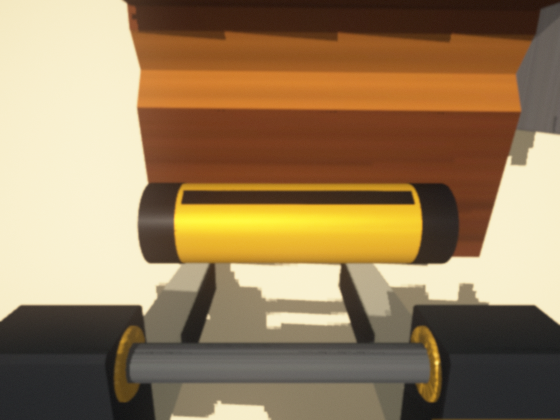

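The finger friction is high (force ratio about 0.9), so a plain push now drags the tube instead of rolling it. I'll ratchet instead: lower the fingertips, then push forward and upward together so the fingers drive the roll.

Request:
apply_moves:
  series:
    - {"jaw":-0.29,"linear":[0.011,0,0.0025],"roll":0}
    - {"jaw":-0.29,"linear":[0.022,0,0.0025],"roll":0}
    - {"jaw":-0.29,"linear":[0.022,0,0.0025],"roll":0}
    - {"jaw":-0.29,"linear":[0.0165,0,-0.0023],"roll":0}
    - {"jaw":-0.29,"linear":[0.011,0,-0.007],"roll":0}
    - {"jaw":-0.29,"linear":[0.0055,0,-0.012],"roll":0}
    - {"jaw":-0.29,"linear":[0,0,-0.0167],"roll":0}

```text
t: 9.98
tool_pos: [0.5607, 0.0518, 0.0196]
orientation: [1.166, 1.233, -1.17]
force: [0.2, -5.8, 4.0]
opening: 0.0599
```

Request:
apply_moves:
  series:
    - {"jaw":-0.29,"linear":[0,0,0],"roll":0}

```text
t: 10.1
tool_pos: [0.5608, 0.0522, 0.0198]
orientation: [1.166, 1.233, -1.169]
force: [1.2, -2.8, 2.0]
opening: 0.0602
```

```bash
python3 - <<'E'
from h import *
show(); i,K,W=cam("wrist"); np.savez("wrist.npz",K=K,W=W); cv2.imwrite("pics/w5.png",i)
E
```

```text
10.1 [0.5608 0.0522 0.0198] [[0.0, 0.998, 0.056], [-0.003, 0.056, -0.998], [-1.0, 0.0, 0.003]] [ 1.2 -2.8  2. ] 0.060224104189921135 [ 0.003  0.219  1.77  -0.003  1.152 -0.051]
```

View pics/w5.png

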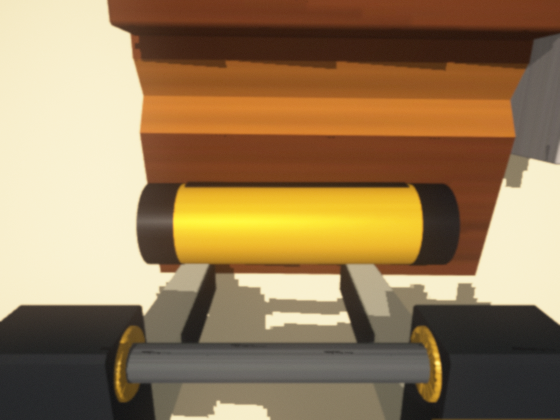

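Request:
apply_moves:
  series:
    - {"jaw":-0.29,"linear":[0.0095,0,0.0017],"roll":0}
    - {"jaw":-0.29,"linear":[0.0188,0,0.0017],"roll":0}
    - {"jaw":-0.29,"linear":[0.0188,0,0.0017],"roll":0}
    - {"jaw":-0.29,"linear":[0.0134,0,-0.003],"roll":0}
    - {"jaw":-0.29,"linear":[0.008,0,-0.008],"roll":0}
    - {"jaw":-0.29,"linear":[0.0026,0,-0.013],"roll":0}
    - {"jaw":-0.29,"linear":[-0.0028,0,-0.0183],"roll":0}
    - {"jaw":-0.29,"linear":[0.007,0,-0.0175],"roll":0}
    - {"jaw":-0.29,"linear":[0.0163,0,-0.0175],"roll":0}
    - {"jaw":-0.29,"linear":[0.0163,0,-0.0175],"roll":0}
    - {"jaw":-0.29,"linear":[0.0107,0,-0.022],"roll":0}
    - {"jaw":-0.29,"linear":[0.005,0,-0.027],"roll":0}
    - {"jaw":-0.29,"linear":[-0.0006,0,-0.032],"roll":0}
    - {"jaw":-0.29,"linear":[-0.0062,0,-0.0367],"roll":0}

```text
t: 11.9
tool_pos: [0.5592, 0.0745, 0.0235]
orientation: [1.166, 1.234, -1.169]
force: [-1.5, -1.3, 0.1]
opening: 0.0599
```

Request:
apply_moves:
  series:
    - {"jaw":-0.29,"linear":[0.0096,0,0.0015],"roll":0}
    - {"jaw":-0.29,"linear":[0.0192,0,0.0015],"roll":0}
    - {"jaw":-0.29,"linear":[0.0192,0,0.0015],"roll":0}
    - {"jaw":-0.29,"linear":[0.0136,0,-0.003],"roll":0}
    - {"jaw":-0.29,"linear":[0.008,0,-0.008],"roll":0}
    - {"jaw":-0.29,"linear":[0.0024,0,-0.013],"roll":0}
    - {"jaw":-0.29,"linear":[-0.0033,0,-0.0183],"roll":0}
    - {"jaw":-0.29,"linear":[0.0067,0,-0.0175],"roll":0}
    - {"jaw":-0.29,"linear":[0.0167,0,-0.0175],"roll":0}
    - {"jaw":-0.29,"linear":[0.0167,0,-0.0175],"roll":0}
    - {"jaw":-0.29,"linear":[0.0115,0,-0.023],"roll":0}
    - {"jaw":-0.29,"linear":[0.006,0,-0.028],"roll":0}
    - {"jaw":-0.29,"linear":[0.001,0,-0.033],"roll":0}
    - {"jaw":-0.29,"linear":[-0.0042,0,-0.038],"roll":0}
    - {"jaw":-0.29,"linear":[-0.0042,0,-0.04],"roll":0}

```text
t: 13.78
tool_pos: [0.558, 0.099, 0.0263]
orientation: [1.166, 1.234, -1.168]
force: [0.3, 0.7, -0.6]
opening: 0.06
```

```bash
python3 - <<'E'
from h import *
show(); i,K,W=cam("wrist"); np.savez("wrist.npz",K=K,W=W); cv2.imwrite("pics/w6.png",i)
E
```

```text
13.775 [0.558  0.099  0.0263] [[0.0, 0.998, 0.057], [-0.002, 0.057, -0.998], [-1.0, 0.0, 0.002]] [ 0.3  0.7 -0.6] 0.060025479498879236 [ 0.087  0.219  1.757 -0.002  1.166  0.031]
```

View pics/w6.png

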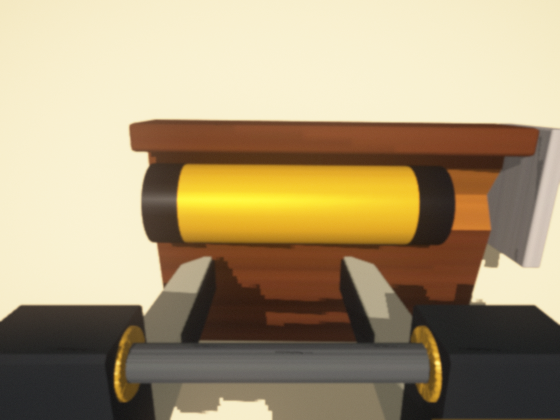

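The tube appears to have dropped into the groove, with its ends at (143,203) and (454,202).

```bash
python3 meas.py 143 203 454 202 .023; python3 meas.py 143 203 454 202 .030
```

```text
ends [-0.0853572  -0.00079918] [0.05859258 0.00034206] mid [-0.01338231 -0.00022856] len 0.14395430373351872 yaw rel 0.007927868418840389 TCP [-0.02196816 -0.0353455 ]
ends [-0.08279503  0.00112999] [0.05519456 0.00222397] mid [-0.01380024  0.00167698] len 0.13799392951380682 yaw rel 0.007927868418840453 TCP [-0.02196816 -0.0353455 ]
```

Request:
apply_moves:
  force: 5
  series:
    - {"jaw":-0.29,"linear":[0,0,0.015],"roll":0}
    - {"jaw":-0.29,"linear":[-0.08,0,0.015],"roll":0}
    - {"jaw":-0.29,"linear":[-0.15,0,0.015],"roll":0}
    - {"jaw":1,"linear":[-0.15,-0.08,-0.02],"roll":0}
    - {"jaw":1,"linear":[-0.15,-0.163,-0.06],"roll":0}
    - {"jaw":1,"linear":[-0.15,-0.163,-0.06],"roll":0}
    - {"jaw":1,"linear":[-0.15,-0.163,-0.06],"roll":0}
    - {"jaw":1,"linear":[-0.08,-0.163,-0.06],"roll":0}
    - {"jaw":1,"linear":[-0.02,-0.163,-0.06],"roll":0}
    - {"jaw":1,"linear":[0.017,-0.163,-0.06],"roll":0}
    - {"jaw":1,"linear":[0.017,-0.163,-0.06],"roll":0}

```text
t: 15.2
tool_pos: [0.4577, 0.1284, 0.0141]
orientation: [1.164, 1.235, -1.172]
force: [0.3, -0.3, 0.5]
opening: 0.0002
```

```bash
python3 - <<'E'
from h import *
show(); i,K,W=cam("wrist"); np.savez("wrist.npz",K=K,W=W); 
j,K,W=cam("scene"); j=cv2.resize(j[160:260,270:375],None,fx=4.2,fy=4.2)
o=np.hstack([i[:, :],j[:420,:]]); print(o.shape); cv2.imwrite("pics/w7.png",cv2.resize(o,None,fx=.79,fy=.79))
v=(.578,.1354,.0515);c,s=np.cos(v[2]),np.sin(v[2]);R=np.array([[c,s],[-s,c]]); print(R@(np.array(read_state()["tool_pos"])[:2]-v[:2]))
E
```

```text
15.2 [0.4577 0.1284 0.0141] [[-0.004, 0.998, 0.056], [-0.003, 0.056, -0.998], [-1.0, -0.004, 0.003]] [ 0.3 -0.3  0.5] 0.00024029255531495658 [ 0.168  0.006  2.013 -0.003  1.126  0.113]
(420, 1001, 3)
[-0.11869279 -0.0002689 ]
```

View pics/w7.png

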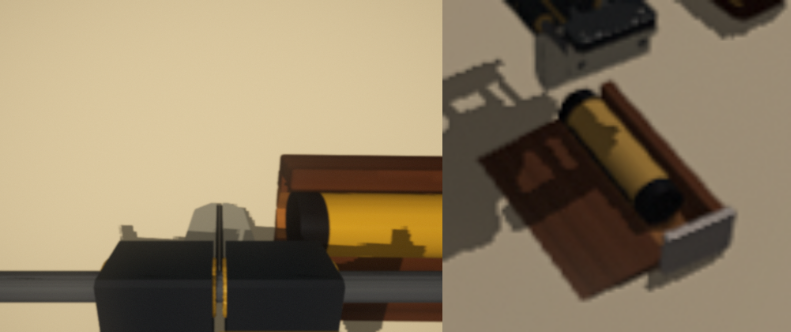

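Request:
apply_moves:
  series:
    - {"jaw":1,"linear":[0,0.008,0],"roll":0}
    - {"jaw":1,"linear":[0,0.016,0],"roll":0}
    - {"jaw":1,"linear":[0,0.022,0],"roll":0}
    - {"jaw":1,"linear":[0,0.026,0],"roll":0}
    - {"jaw":1,"linear":[0,0.03,0],"roll":0}
    - {"jaw":1,"linear":[0,0.034,0],"roll":0}
    - {"jaw":1,"linear":[0,0.038,0],"roll":0}
    - {"jaw":1,"linear":[0,0.042,0],"roll":0}
    - {"jaw":1,"linear":[0,0.046,0],"roll":0}
    - {"jaw":1,"linear":[0,0.05,0],"roll":0}
    - {"jaw":1,"linear":[0,0.054,0],"roll":0}
    - {"jaw":1,"linear":[0,0.058,0],"roll":0}
    - {"jaw":1,"linear":[0,0.062,0],"roll":0}
    - {"jaw":1,"linear":[0,0.066,0],"roll":0}
    - {"jaw":1,"linear":[0,0.07,0],"roll":0}
    - {"jaw":1,"linear":[0,0.074,0],"roll":0}
    - {"jaw":1,"linear":[0,0.078,0],"roll":0}

```text
t: 17.42
tool_pos: [0.5049, 0.1314, 0.0164]
orientation: [1.165, 1.235, -1.171]
force: [-8.2, -1.9, 6.8]
opening: 0.0008
```

```bash
python3 - <<'E'
from h import *
show()
j,K,W=cam("scene"); np.savez("scene.npz",K=K,W=W); a=j[185:250,285:365]; cv2.imwrite("pics/s8.png",cv2.resize(a,None,fx=8,fy=8,interpolation=cv2.INTER_CUBIC))
v=(.578,.1354,.0515);c,s=np.cos(v[2]),np.sin(v[2]);R=np.array([[c,s],[-s,c]]); print(R@(np.array(read_state()["tool_pos"])[:2]-v[:2]))
for p in((.085,0,.041),(.085,-.02,.041),(.085,0,.023)):
    q=R.T@np.array(p[:2])+v[:2]; print(p,(proj(K,W,[*q,p[2]])-[285,185]+.5)*8)
E
```

```text
17.425 [0.5049 0.1314 0.0164] [[-0.002, 0.998, 0.056], [-0.003, 0.056, -0.998], [-1.0, -0.002, 0.003]] [-8.2 -1.9  6.8] 0.0007646634081439413 [ 0.158  0.123  1.886 -0.003  1.135  0.103]
[-0.07279623 -0.00021995]
(0.085, 0, 0.041) [485.3454458  337.92375961]
(0.085, -0.02, 0.041) [430.58707488 360.96511419]
(0.085, 0, 0.023) [479.58659757 377.04020979]
```

View pics/s8.png

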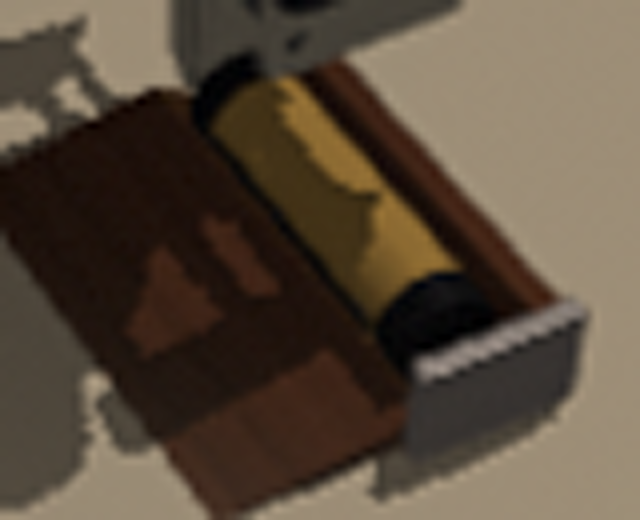

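The tube is sliding under about 8 N of push, with roughly 10 mm still to go.

Request:
apply_moves:
  series:
    - {"jaw":1,"linear":[-0.002,0.003,0],"roll":0}
    - {"jaw":1,"linear":[-0.002,0.006,0],"roll":0}
    - {"jaw":1,"linear":[-0.002,0.009,0],"roll":0}
    - {"jaw":1,"linear":[-0.002,0.012,0],"roll":0}

```text
t: 17.98
tool_pos: [0.5125, 0.1318, 0.0175]
orientation: [1.165, 1.235, -1.171]
force: [-2.6, -0.9, -1.7]
opening: 0.0003
```

Request:
apply_moves:
  series:
    - {"jaw":1,"linear":[0,0.0015,0],"roll":0}
    - {"jaw":1,"linear":[0,0.003,0],"roll":0}

```text
t: 18.23
tool_pos: [0.5143, 0.132, 0.0175]
orientation: [1.165, 1.235, -1.171]
force: [-2.7, 0.2, -1.5]
opening: 0.0004
```

Request:
apply_moves:
  series:
    - {"jaw":1,"linear":[0,0.001,0],"roll":0}
    - {"jaw":1,"linear":[0,0.002,0],"roll":0}

```text
t: 18.48
tool_pos: [0.5155, 0.132, 0.0174]
orientation: [1.165, 1.235, -1.171]
force: [-2.7, -0.4, -1.5]
opening: 0.0008
```

Request:
apply_moves:
  series:
    - {"jaw":1,"linear":[0,0.001,0],"roll":0}
    - {"jaw":1,"linear":[0,0.002,0],"roll":0}

```text
t: 18.73
tool_pos: [0.5167, 0.1321, 0.0174]
orientation: [1.165, 1.235, -1.171]
force: [-2.4, 0.1, -0.5]
opening: 0.0002
```

Request:
apply_moves:
  series:
    - {"jaw":1,"linear":[0,0.001,0],"roll":0}
    - {"jaw":1,"linear":[0,0.002,0],"roll":0}

```text
t: 18.98
tool_pos: [0.518, 0.1321, 0.0174]
orientation: [1.165, 1.235, -1.171]
force: [-3.2, 0.8, -0.8]
opening: 0.0007
```

```bash
python3 - <<'E'
from h import *
show()
j,K,W=cam("scene"); a=cv2.resize(j[185:250,285:365],None,fx=5,fy=5,interpolation=cv2.INTER_CUBIC)
i,K,W=cam("wrist"); np.savez("wrist.npz",K=K,W=W); o=np.zeros((420,960,3),np.uint8); o[:325,:400]=a; o[:,400:]=i; cv2.imwrite("pics/s9.png",cv2.resize(o,None,fx=.83,fy=.83))
E
```

```text
18.975 [0.518  0.1321 0.0174] [[-0.002, 0.998, 0.056], [-0.003, 0.056, -0.998], [-1.0, -0.002, 0.003]] [-3.2  0.8 -0.8] 0.0007396490069800333 [ 0.156  0.154  1.849 -0.003  1.141  0.101]
```

I'm out of picture views, so I'll feel for the stop by force, in 0.6 mm steps.

Request:
apply_moves:
  series:
    - {"jaw":1,"linear":[0,0.001,0],"roll":0}
    - {"jaw":1,"linear":[0,0.002,0],"roll":0}

```text
t: 19.32
tool_pos: [0.5186, 0.1322, 0.0173]
orientation: [1.164, 1.236, -1.172]
force: [-8.9, -1.8, 3.2]
opening: 0.0005
```

Request:
apply_moves:
  series:
    - {"jaw":1,"linear":[0,0.001,0],"roll":0}
    - {"jaw":1,"linear":[0,0.002,0],"roll":0}

```text
t: 19.58
tool_pos: [0.5186, 0.1322, 0.0173]
orientation: [1.163, 1.238, -1.174]
force: [-11.5, -0.8, 7.5]
opening: 0.0003
```

Request:
apply_moves:
  series:
    - {"jaw":1,"linear":[0,0.001,0],"roll":0}
    - {"jaw":1,"linear":[0,0.002,0],"roll":0}

```text
t: 19.82
tool_pos: [0.5186, 0.1322, 0.0174]
orientation: [1.161, 1.239, -1.176]
force: [-12.0, -0.4, 8.7]
opening: 0.0009
```

The position has held while the force rose from 3 to 12 N, so the tube is against the stop. Next I back off and lift.

Request:
apply_moves:
  series:
    - {"jaw":1,"linear":[0,-0.006,0],"roll":0}
    - {"jaw":1,"linear":[0,-0.02,0],"roll":0}
    - {"jaw":1,"linear":[0,-0.06,0],"roll":0}
    - {"jaw":1,"linear":[-0.08,-0.09,0],"roll":0}
    - {"jaw":1,"linear":[-0.18,-0.09,0],"roll":0}
    - {"jaw":1,"linear":[-0.28,-0.09,0.1],"roll":0}
    - {"jaw":1,"linear":[-0.33,-0.09,0.2],"roll":0}
    - {"jaw":1,"linear":[-0.33,-0.09,0.25],"roll":0}
    - {"jaw":1,"linear":[-0.33,-0.09,0.25],"roll":0}

```text
t: 20.95
tool_pos: [0.4758, -0.0231, 0.2183]
orientation: [1.165, 1.233, -1.177]
force: [-0.7, 0.4, -0.3]
opening: 0.0005
```

```bash
python3 - <<'E'
from h import *
show()
v=(.578,.1354,.0515);c,s=np.cos(v[2]),np.sin(v[2]);R=np.array([[c,s],[-s,c]])
for n in("scene","side","wrist"):
    j,K,W=cam(n); cv2.imwrite(f"pics/f_{n}.png",j)
    h=cv2.cvtColor(j,cv2.COLOR_BGR2HSV); m=cv2.inRange(h,(15,120,60),(32,255,255))
    q=R.T@np.array([.02,0])+v[:2]; u=proj(K,W,[*q,.035])
    k,l,st,ce=cv2.connectedComponentsWithStats(m); 
    for i in range(1,k):
        if st[i,4]>80: 
            p=ray(K,W,ce[i],.035); print(n,"pred",u.round(),"blob",st[i],ce[i].round(1),(R@(p[:2]-v[:2])).round(4))
            ys,xs=np.where(l==i); P=np.array([R@(ray(K,W,t,.037)[:2]-v[:2]) for t in zip(xs,ys)]); print("  brass x range",np.percentile(P[:,0],[1,99]).round(4),"y",np.percentile(P[:,1],[1,99]).round(4))
E
```

```text
20.95 [ 0.4758 -0.0231  0.2183] [[-0.005, 0.999, 0.051], [-0.005, 0.051, -0.999], [-1.0, -0.005, 0.005]] [-0.7  0.4 -0.3] 0.0005169853422991316 [-0.152 -0.205  1.816 -0.006  1.535 -0.203]
scene pred [331. 212.] blob [394 149  72  65 816] [435.  185.9] [0.0714 0.3021]
  brass x range [-0.1008  0.1762] y [0.2735 0.3205]
scene pred [331. 212.] blob [315 197  31  31 389] [328.9 211.5] [ 0.0167 -0.0032]
  brass x range [-0.0351  0.0665] y [-0.0218  0.0128]
scene pred [331. 212.] blob [438 331  15  18  93] [444.  339.9] [0.4224 0.004 ]
  brass x range [0.4158 0.432 ] y [-0.0157  0.0272]
side pred [253. 182.] blob [139 114  86  42 637] [188.2 132.8] [0.0047 0.3003]
  brass x range [-0.1562  0.1342] y [0.2691 0.3185]
side pred [253. 182.] blob [238 172  33  24 217] [257.8 182.1] [ 0.0316 -0.0083]
  brass x range [-0.0282  0.0733] y [-0.0262  0.0111]
side pred [253. 182.] blob [356 350  20  17  99] [364.3 360.8] [-0.1354 -0.5605]
  brass x range [-0.1466 -0.1162] y [-0.5776 -0.5363]
wrist pred [440.  11.] blob [ 377    0  131   38 4613] [441.   17.7] [ 0.0211 -0.0048]
  brass x range [-0.0299  0.071 ] y [-0.0189  0.0078]
wrist pred [440.  11.] blob [268 326   6  76 377] [270.8 362.1] [-0.1204 -0.3436]
  brass x range [-0.1235 -0.1179] y [-0.3912 -0.2983]
wrist pred [440.  11.] blob [281 326   7  77 445] [284.2 363.6] [-0.1057 -0.3455]
  brass x range [-0.1095 -0.1024] y [-0.3924 -0.2982]
```

The brass section is centred at cradle x = 0.016 (scene), 0.021 (wrist) and 0.023 (side), against the target 0.020. This matches the contact I felt at the stop, and the arm is clear, so I'm handing in.

```bash
python3 -c "
from plant import *
print(close_job())"
```

```text
the job is handed in; nothing more can be done
None
```

I handed the job in at about 21 s. By my last checks the brass tube lies in the V-groove with its far end against the stop, and the arm is clear of everything.

- **On the slab:** With two fingertips behind it, I rolled the tube about 1.1 turns before the ramp. The black line's position matched pure rolling.
- **On the ramp:** For the first 28 mm or so the plain push dragged the tube instead of rolling it, at about 14 N. I then switched to short forward-and-up strokes, and it rolled up into the groove.
- **Along the groove:** I closed the fingers and pushed the tube endways. At the stop it no longer moved, while the push rose from 3 to 12 N (about 15 N total reading, limit 35 N).

**Last checks:** After I backed off, the tube's centre along the groove measured 16 mm (scene), 21 mm (wrist) and 23 mm (side). The target is 20 mm, and the cameras disagree by a few millimetres. The scene and side readings lie close to the 15.5 and 23.5 mm limits, so I relied on the contact felt at the stop. I measured seating across the groove and alignment (0.008 rad) after the tube dropped in and did not fully repeat them. I had used all 12 picture views, so the final check was by numbers only. I did not re-measure the other objects, but the arm kept well clear of them.

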